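# Open the latched battery cover with a punch

### The arm

A 7-joint arm with a two-finger parallel gripper is mounted at the origin on a cart in front of the work surface, level with it; the furniture and walls round the work are solid. World frame = base frame: x ahead of the robot, y to its left, z up, the work surface at z = 0. Lengths are in m, angles in rad, forces in N, time in s.
With the tool pointing down it reaches from about 0.4 to 0.75 m from the base axis. Payload 19.5 kg.
Tool frame: the origin (TCP) lies midway between the tips of the shut fingers; the grasp point (between the pads) lies 19 mm behind it; z points along the fingers, y is the line along which they close (so a half turn about z gives the same grasp; the last joint's range is limited). The gripper opens to 85 mm and grips with 20 to 120 N. Pads are 22 mm wide; open, the fingers measure 114 mm over their backs; the gripper's body (76 mm by 85 mm) begins 54 mm behind the grasp point. The pads swing forward as they close: fully open they stand 13 mm farther back than shut.
Start: joints at [1.153, 0.707, -0.028, 1.485, 0.022, 0.951, -0.075], TCP at [0.211, -0.535, 0.231] pointing down, gripper open.
Joint ranges: [-2.71, 2.71], [-0.32, 2.16], [-1.57, 1.52], [0, 2.45], [-1.46, 4.6], [0, 2.02], [-2.83, 2.83]. Speed limits (rad/s): [1.89, 1.89, 2.57, 2.57, 3.01, 3.01, 3.01].

### API

Orientations are given as a unit quaternion [w, x, y, z].
In Python, from plant import * gives the robot as it stands.
- The arm moves only by the tool jog_arm, never from a script. Its argument "rows" is a list of rows, each a list of 5 numbers: the closure, from -1 (fully open) to 1 (shut), so that 0 is half open, then the shift along the world's x, y, z in cm, then the turn about the world's z in rad. In form: [[grip, x, y, z, spin], ...]. A call has exactly 8 rows; each row shifts and turns the commanded pose from where the row before left it; what a row does not reach is not made up. A row lasts 1/12 s, in which the tool goes at most 41.7 mm and 7.16 degrees, less where a joint would pass 70% of its speed; a pose out of reach is approached as far as the arm can. A call is refused whole if a number of a shift passes 4.17 or a number of a turn 0.125, either way. A call with a gripper value outside its range is refused whole. The fingers move at their own pace and stop on an object; the grip force is fixed at half the most. Time passes only in rows, so rows that do not move let the fingers close, or fill a call up. It gives the time, the measured TCP pose, the force, the opening and the grip force at its end, in the units of the state.
- observe(): the state, without advancing time (a new reading comes with each control period).
- snapshot(name): name is "scene" or "top"; returns a dict with "img" (480x640x3 uint8, red, green, blue), "fx", "fy", "cx", "cy" (pixels), "R" (3x3) and "t" (3): a world point X has camera coordinates R X + t. Camera axes: x right, y down, z forward; pixel columns grow to the right and rows downward; lengths in m; the calibration is good to about 2 mm. A picture is of the moment at which its call begins. There is no depth.
- job_done(): hands the job in; it is judged then, once.
The state is a dict: "time_s": time; "q": joint angles; "joint_velocities": joint speeds; "tau": joint torques, N m; "ee_pos": TCP position; "tcp_rot": TCP orientation; "wrist_force": force on the tool from outside, world axes, zero at the start; "torque": the same for the moment, N m; "gripper_width": finger opening in m; "grip_force": force on a finger pad.
Only numpy, scipy, OpenCV 4.12 (cv2) and the standard library are available. Lean on these libraries where they do the work, as an engineer would, in place of code of your own. Each camera call takes 0.05 s, during which the arm holds its last target. There are 200 camera calls.

### The job

The black battery cover of the grey power pack is locked by a spring release plate sunk in the square hole in its middle. Take the long round punch out of the wooden block, press the release plate down with its lower end and, still holding it down, slide the cover fully open towards the pack's ribbed low end. Then stand the punch in the empty white mug nearest the orange drill and leave the mug standing.

Things in the scene. Friction and masses are not known exactly. Their poses are not given: they have to be found in the camera images.
- punch_mid (a point): middle of the long round punch, a bright steel rod, ends tapered, 9 mm thick, 120 mm long, 50 g, upright in a hole (11 mm square, 28 mm deep) of a fixed wooden block 50 x 174 x 36 mm on a 4 mm plate. Point on its axis, 60 mm from either end; z runs up it; 92 mm stand out. Two square punches, 30 mm lower at the top, stand in the block's other holes, 62 mm apart in a row; which hole holds which varies.
- release_face (a point): centre of the release's top face, 38 mm above the bench: an aluminium plate 23 mm square in the 24 mm square hole in the middle of the black cover (100 x 92 mm), 12 mm below the cover's top. Moves with release and cover. Its x axis is the way the cover opens (level, to the pack's low end with three dark ribs), z up. The pack is fixed, 190 mm along x, 112 wide, walls 52 mm high.
- release (a joint): travel of the release, m: 0 = up (locked), 0.008 = fully down; spring, 2 N at first, 5 N fully down. The cover is free while it is more than 0.003 down, and it must be kept down over the first 0.025 of the cover's travel. It springs up when let go.
- battery_cover (a joint): travel of the cover, m: 0 = shut (locked), 0.055 = fully open, against its stop; slides level with about 1.5 N of friction and stays where it is left. The hole and the release travel with it.
- mug: the empty white enamel mug without handle nearest the orange drill, loose, about 300 g, 80 mm across and 85 mm high, open at the top; origin at the middle of its underside, z up. Inside about 70 mm wide at the mouth and 56 mm at the floor, which is 3 mm above the bench.
There are look-alikes about, which are no part of the job. What is shaped like the mug but red is not meant.

How it is judged:
On the way, in this order (a step that is already met when the one before it is completed fails the run):
1. the punch holds the release down, the cover still shut (value of joint release above 0.003 m and contact force between round_punch and release above 0.5 N and value of joint battery_cover below 0.015 m), for 0.1 s.
2. the cover has been slid more than 20 mm with the release held down by the punch (value of joint release above 0.003 m and contact force between round_punch and release above 0.3 N and value of joint battery_cover above 0.02 m), for 0.05 s.
At the end, for the whole second after the job is handed in: The cover is open by at least 42 of its 55 mm; the round punch stands at rest inside the mug (its middle within 40 mm of the mug's axis and 30 to 80 mm above the mug's underside), and the mug stands upright (within 10 degrees) on the bench (value of joint battery_cover above 0.042 m and horizontal distance between punch_mid and mug below 0.04 m and z of punch_mid in the frame of mug between 0.03 and 0.08 m and angle between mug's own z axis and vertical below 0.17 rad and height (world z) of mug below 0.015 m and linear speed of round_punch below 0.05 m/s); the robot touches nothing.
It fails at once if a finger pressed the release (contact force between the fingers and release above 1 N).
It also fails if it takes over 53 s, if anything falls off the work surface, if the arm or the gripper's body presses on something with over 40 N, if the wrist force passes 120 N, or if a joint passes its speed limit or range.

## Working session

There is one attempt and no reset: what is moved stays moved. The work goes in short steps, Python scripts to look and compute and a tool call to move; the robot and the scene stay as the last step left them, time stands still between calls to the robot, and variables do not carry over. Pictures are saved under pics/ and viewed, at most 10 in all, crops included, and the job is handed in when it is done.

Besides the shell and the picture viewer there is one more tool, called after "Request:" as name(argument=value, ...), one argument or row to a line, values as JSON. jog_arm: Moves the arm, as the interface text tells. Its arguments: {"type":"object","properties":{"rows":{"type":"array"}},"required":["rows"]}

```bash
mkdir -p pics
cat > h.py <<'E'
from plant import *
import numpy as np, cv2
def snap(name,f):
    s=snapshot(name); cv2.imwrite('pics/'+f+'.png',cv2.cvtColor(s['img'],cv2.COLOR_RGB2BGR)); 
    import pickle; pickle.dump(s,open('pics/'+f+'.pkl','wb')); return s
def load(f):
    import pickle; return pickle.load(open('pics/'+f+'.pkl','rb'))
def ray(s,u,v,z):
    R=np.array(s['R']);t=np.array(s['t']); c=-R.T@t
    d=R.T@np.array([(u-s['cx'])/s['fx'],(v-s['cy'])/s['fy'],1]); return c+d*(z-c[2])/d[2]
def proj(s,X):
    p=np.array(s['R'])@np.array(X)+np.array(s['t']); return np.array([s['fx']*p[0]/p[2]+s['cx'],s['fy']*p[1]/p[2]+s['cy']])
E
python3 - <<'E'
from h import *
for n in('scene','top'):
    s=snap(n,n+'0'); R=np.array(s['R']);print(n,s['fx'],-R.T@np.array(s['t']),R[2])
o=observe();print({k:np.round(v,3) for k,v in o.items()})
E
```

```text
scene 491.25714111131214 [-0.17578996  0.74716793  0.7323771 ] [ 0.53771818 -0.67779751 -0.5014476 ]
top 533.2797988964272 [ 0.35424069 -0.1284402   1.43909858] [ 0.1223363  -0.01395615 -0.99239058]
{'time_s': np.float64(0.1), 'q': array([ 1.153,  0.707, -0.028,  1.485,  0.022,  0.951, -0.076]), 'joint_velocities': array([-0.   , -0.001,  0.   , -0.002,  0.002,  0.001,  0.   ]), 'tau': array([ 4.0000e-03, -8.8430e+01,  1.2370e+00, -2.3646e+01,  1.7000e-02,
        5.0000e-03, -0.0000e+00]), 'ee_pos': array([ 0.211, -0.535,  0.231]), 'tcp_rot': array([-0.   ,  0.982,  0.187, -0.   ]), 'wrist_force': array([ 0.51 , -0.955,  0.385]), 'torque': array([ 0.008, -0.011,  0.011]), 'grip_force': np.float64(0.0), 'gripper_width': np.float64(0.085)}
```

View pics/scene0.png

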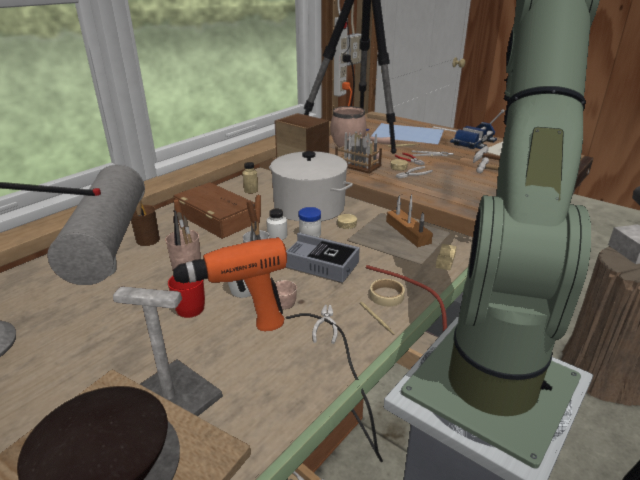

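View pics/top0.png

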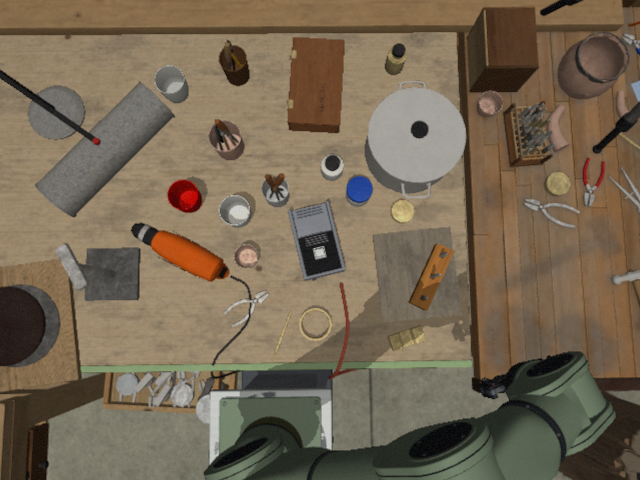

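Run:
```python
from h import *
a=load('top0')['img'][:,:,::-1]; b=load('scene0')['img'][:,:,::-1]
c1=cv2.resize(a[180:320,210:460],(800,448),interpolation=cv2.INTER_CUBIC)
cv2.imwrite('pics/c1.png',c1)
c2=cv2.resize(b[180:320,210:460],(800,448),interpolation=cv2.INTER_CUBIC)
cv2.imwrite('pics/c2.png',c2)
```

```text
(no output)
```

View pics/c1.png

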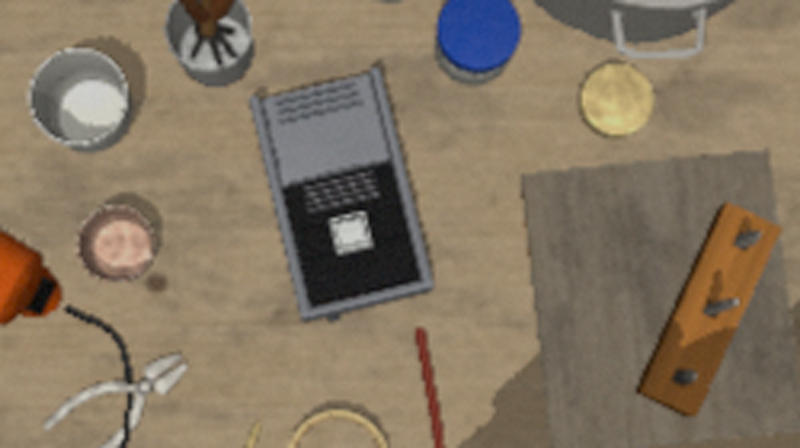

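View pics/c2.png

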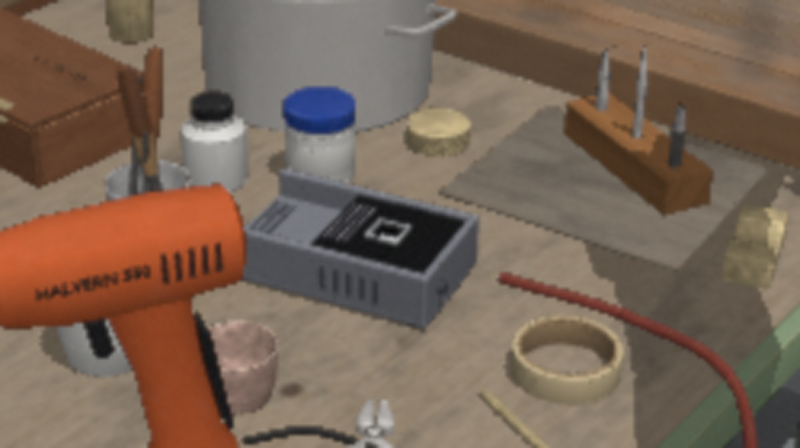

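Run:
```python
from h import *
T=load('top0');S=load('scene0')
f=lambda u,v:(u/3.2+210-.3,v/3.2+180-.3)
r=lambda s,u,v,z:np.round(ray(s,*f(u,v),z),4)
print('punch top T',r(T,738,299,.131),'S',r(S,643,50,.131))
print('punch hole T',r(T,709,309,.04),'S',r(S,638,136,.04))
print('other punches T top',r(T,750,236,.102),r(T,686,377,.102),'S',r(S,606,50,.102),r(S,681,104,.102))
print('plate T',r(T,351,233,.038),'S',r(S,387,232,.038))
c=[r(T,*p,.052) for p in((304,318),(432,287),(254,100),(378,68))];print('pack',c)
n=(c[0]+c[1])/2;fa=(c[2]+c[3])/2;d=fa-n;print('len',np.linalg.norm(d),'w',np.linalg.norm(c[0]-c[1]),np.linalg.norm(c[2]-c[3]),'yaw',np.arctan2(d[1],d[0]),np.arctan2(*( (c[0]-c[1])+(c[2]-c[3]))[:2]),'mid',(n+fa)/2)
print('mug',r(T,80,98,.085), r(T,30,98,.085),r(T,130,98,.085))
print('blk',[r(T,*p,.04) for p in((727,203),(780,228),(692,416),(638,391))])
o=observe();from scipy.spatial.transform import Rotation as Q
w=o['tcp_rot'];print(Q.from_quat([w[1],w[2],w[3],w[0]]).as_matrix())
```

```text
punch top T [ 0.4419 -0.432   0.131 ] S [ 0.4361 -0.4196  0.131 ]
punch hole T [ 0.4401 -0.4289  0.04  ] S [ 0.4363 -0.4265  0.04  ]
other punches T top [ 0.4936 -0.4503  0.102 ] [ 0.3834 -0.3956  0.102 ] S [ 0.493  -0.4539  0.102 ] [ 0.3823 -0.3979  0.102 ]
plate T [ 0.5066 -0.1354  0.038 ] S [ 0.5161 -0.1469  0.038 ]
pack [array([ 0.4361, -0.0963,  0.052 ]), array([ 0.4601, -0.2007,  0.052 ]), array([ 0.6164, -0.0566,  0.052 ]), array([ 0.6422, -0.1593,  0.052 ])]
len 0.1856818313675304 w 0.10712310675106468 0.1058911233295785 yaw 0.220158517761318 -0.23598323279732916 mid [ 0.5387   -0.128225  0.052   ]
mug [0.6133 0.0815 0.085 ] [0.6137 0.1216 0.085 ] [0.6129 0.0414 0.085 ]
blk [array([ 0.5277, -0.4472,  0.04  ]), array([ 0.5064, -0.4904,  0.04  ]), array([ 0.353 , -0.4117,  0.04  ]), array([ 0.3738, -0.3682,  0.04  ])]
[[ 9.30202231e-01  3.67047220e-01 -3.83087988e-04]
 [ 3.67047419e-01 -9.30201789e-01  9.07326454e-04]
 [-2.33174794e-05 -9.84608549e-04 -9.99999515e-01]]
```

Candidates for the mug: the white ones at top-view pixels (236,210) and (171,84), the red one at (184,195), the tin holding tools at (276,190) and the pink pots. I choose (236,210), which is white, empty and next to the drill. For the punch, I choose the middle of the three pins, at (440,274) top and (411,195) scene, because it is clearly the tallest. The pack's low end with the ribs points away from the robot, yaw about 0.228.

Request:
jog_arm(
  rows=[
    [-1,2.86,1.35,0,-0.036],
    [-1,2.86,1.35,0,-0.036],
    [-1,2.86,1.35,0,-0.036],
    [-1,2.86,1.35,0,-0.036],
    [-1,2.86,1.35,0,-0.036],
    [-1,2.86,1.35,0,-0.036],
    [-1,2.86,1.35,0,-0.036],
    [-1,2.86,1.35,0,-0.036],
  ],
)

```text
time_s: 0.77
ee_pos: [0.4411, -0.4258, 0.2311]
tcp_rot: [-0.0, 0.999, 0.043, -0.0]
wrist_force: [-0.2, -0.2, 0.7]
gripper_width: 0.0852
grip_force: 0.0
```

Run:
```python
from h import *
s=snap('scene','scene1')
o=observe();print(o['ee_pos'],o['q'],proj(s,o['ee_pos']))
a=s['img'][:,:,::-1]
cv2.imwrite('pics/c3.png',cv2.resize(a[90:265,320:490],(680,700)[:2] if 0 else (583,600),interpolation=cv2.INTER_CUBIC))
```

```text
[ 0.44721769 -0.42160897  0.23059874] [ 0.66230255  0.77553244  0.09583026  1.32939845 -0.08272701  1.0404834
 -0.70855364] [410.69426486 161.73261285]
```

View pics/c3.png

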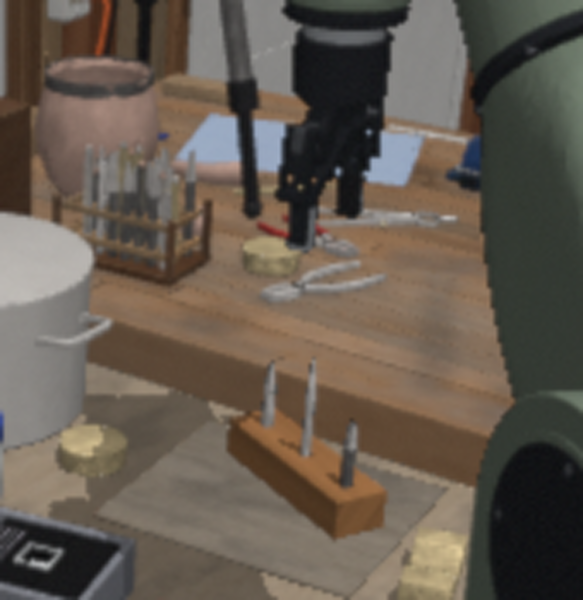

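Run:
```python
from h import *
s=load('scene1');T=load('top0')
print(proj(s,[.44,-.427,.131]),proj(s,[.44,-.427,.04]),ray(s,411.1,195.8,.131),ray(s,409.3,222.5,.04))
print(proj(T,[.44,-.427,.131]),proj(T,[.44,-.427,.04]),738/3.2+210-.3,299/3.2+180-.3,709/3.2+210-.3,309/3.2+180-.3)
print(observe()['ee_pos'])
```

```text
[410.76066361 194.12937236] [408.06373476 221.77466867] [ 0.43344881 -0.41757605  0.131     ] [ 0.43476011 -0.42528086  0.04      ]
[438.31854423 273.94503506] [430.53870848 276.30757756] 440.325 273.1375 431.2625 276.2625
[ 0.44721769 -0.42160897  0.23059874]
```

Request:
jog_arm(
  rows=[
    [-1,0,0,-1,0],
    [-1,0,0,-1,0],
    [-1,0,0,-1,0],
    [-1,0,0,-1,0],
    [-1,0,0,0,0],
    [-1,0,0,0,0],
    [-1,0,0,0,0],
    [-1,0,0,0,0],
  ],
)

```text
time_s: 1.48
ee_pos: [0.4399, -0.4271, 0.1918]
tcp_rot: [0.0, 0.999, 0.044, 0.0]
wrist_force: [-0.2, 0.6, -1.0]
gripper_width: 0.0857
grip_force: 0.0
```

Request:
jog_arm(
  rows=[
    [-1,0,0,-2,0],
    [-1,0,0,-2,0],
    [-1,0,0,-2,0],
    [-1,0,0,-2,0],
    [-1,0,0,-1.5,0],
    [-0.3,0,0,0,0],
    [-0.3,0,0,0,0],
    [-0.3,0,0,0,0],
  ],
)

```text
time_s: 2.15
ee_pos: [0.4402, -0.4273, 0.0975]
tcp_rot: [0.0, 0.999, 0.044, 0.001]
wrist_force: [0.9, -0.2, 0.8]
gripper_width: 0.0553
grip_force: 0.0
```

Request:
jog_arm(
  rows=[
    [0.3,0,0,0,0],
    [0.4,0,0,0,0],
    [0.5,0,0,0,0],
    [0.6,0,0,0,0],
    [0.6,0,0,0,0],
    [0.6,0,0,0,0],
    [0.6,0,0,0,0],
    [0.6,0,0,0,0],
  ],
)

```text
time_s: 2.82
ee_pos: [0.4398, -0.4268, 0.0963]
tcp_rot: [-0.0, 0.999, 0.044, -0.0]
wrist_force: [-0.2, 0.0, -0.3]
gripper_width: 0.017
grip_force: 0.0
```

Run:
```python
from h import *
s=snap('scene','scene2')
a=s['img'][:,:,::-1]
cv2.imwrite('pics/c4.png',cv2.resize(a[130:250,350:470],(600,600),interpolation=cv2.INTER_CUBIC))
```

```text
(no output)
```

View pics/c4.png

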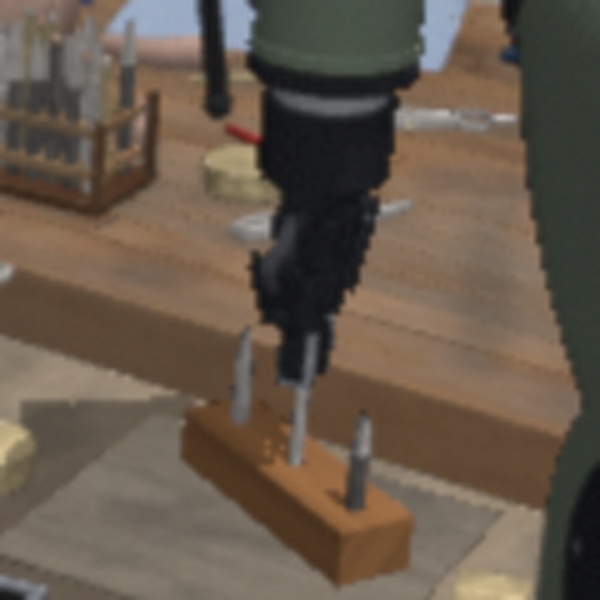

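Run:
```python
from h import *
s=load('scene2')
for X in([.4398,-.4268,.0963],[.4398,-.4268,.04],[.4398,-.4268,.131],[.4298,-.4268,.0963],[.4398,-.4368,.0963]):
    print((proj(s,X)-[350,130])*5+2)
```

```text
[300.68615917 376.59462676]
[292.44010005 461.09355502]
[305.93091885 322.8505819 ]
[315.60458614 381.2926223 ]
[309.24872638 370.78539089]
```

Request:
jog_arm(
  rows=[
    [0.7,0,0,0,0],
    [0.75,0,0,0,0],
    [0.8,0,0,0,0],
    [0.85,0,0,0,0],
    [1,0,0,0,0],
    [1,0,0,0,0],
    [1,0,0,0,0],
    [1,0,0,0,0],
  ],
)

```text
time_s: 3.53
ee_pos: [0.4398, -0.4271, 0.0963]
tcp_rot: [0.0, 0.999, 0.044, 0.0]
wrist_force: [-0.1, -3.2, 0.5]
gripper_width: 0.007
grip_force: 58.4
```

Request:
jog_arm(
  rows=[
    [0.5,0,0,0,0],
    [0.5,0,0,0,0],
    [0.5,0,0,0,0],
    [0.5,-0.2,0,-0.5,0],
    [0.5,0,0,-0.5,0],
    [1,0,0,0,0],
    [1,0,0,0,0],
    [1,0,0,0,0],
  ],
)

```text
time_s: 4.2
ee_pos: [0.4375, -0.4271, 0.0861]
tcp_rot: [0.0, 0.999, 0.044, -0.0]
wrist_force: [-0.8, -1.2, -1.9]
gripper_width: 0.0071
grip_force: 58.3
```

Request:
jog_arm(
  rows=[
    [1,0,0,0,0],
    [1,0,0,0,0],
    [1,0,0,0,0],
    [1,0,0,0,0],
    [1,0,0,0,0],
    [1,0,0,0,0],
    [1,0,0,0,0],
    [1,0,0,0,0],
  ],
)

```text
time_s: 4.87
ee_pos: [0.4378, -0.427, 0.0863]
tcp_rot: [0.0, 0.999, 0.044, -0.0]
wrist_force: [-1.7, -4.7, -3.4]
gripper_width: 0.0074
grip_force: 58.3
```

Request:
jog_arm(
  rows=[
    [1,0,0,1,0],
    [1,0,0,1,0],
    [1,0,0,1.4,0],
    [1,0,0,1.4,0],
    [1,0,0,1.4,0],
    [1,0,0,1.4,0],
    [1,0,0,1.4,0],
    [1,0,0,1,0],
  ],
)

```text
time_s: 5.53
ee_pos: [0.4384, -0.4263, 0.1878]
tcp_rot: [-0.0, 0.999, 0.044, 0.001]
wrist_force: [-0.2, 0.6, -0.5]
gripper_width: 0.007
grip_force: 58.6
```

Run:
```python
from h import *
T=load('top0');S=load('scene0')
f=lambda u,v:(u/3.2+210-.3,v/3.2+180-.3)
for s,(u,v) in((T,f(351,233)),(S,f(387,232))):
    u,v=int(u),int(v); g=s['img'][v-9:v+10,u-12:u+13].astype(float).mean(2); 
    m=g>120; m=cv2.connectedComponents(m.astype(np.uint8))[1]; k=m[9-2:9+3].max() if 0 else np.bincount(m[m>0]).argmax(); m=m==k
    yy,xx=np.nonzero(cv2.morphologyEx(m.astype(np.uint8),cv2.MORPH_CLOSE,np.ones((7,7))))
    print(np.round(g[::1]).astype(int)) if s is S else 0
    c=(xx.mean()+u-12,yy.mean()+v-9); print(c,len(xx),xx.min(),xx.max(),yy.min(),yy.max(),ray(s,*c,.05),ray(s,*c,.038))
o=observe();print(o['ee_pos'],o['wrist_force'],o['gripper_width'])
```

```text
(np.float64(319.1397058823529), np.float64(252.7720588235294)) 136 7 18 0 18 [ 0.50465604 -0.13463433  0.05      ] [ 0.50595543 -0.13468784  0.038     ]
[[ 76  57  58  42  39  37  29  28  25  27  28  32  38  45  58  66  71  82
   92 109 116 120 120 120 123]
 [ 57  52  60  56  86  54  54  44  40  35  26  22  23  26  30  31  34  40
   45  60  66  80  89 107 117]
 [ 50  57  57  88  66  60  59  55  84  46  24  23  23  21  22  24  24  24
   26  26  31  41  44  56  69]
 [ 58  53  74  64  54  60  57  88  63  33  23  19  24  20  22  22  23  21
   22  23  24  21  22  22  33]
 [ 52  74  59  51  58  53  67  60  35  25  40  40  30  25  22  23  24  23
   23  24  23  21  21  23  24]
 [ 72  57  53  57  53  74  54  32  26  47  95  89  69  49  47  41  29  22
   22  22  21  21  21  23  20]
 [ 59  54  74  56  74  56  33  28  45  90 109  77  91 104 108  92  68  50
   46  48  30  23  22  23  22]
 [ 56  66  56  57  56  35  27  46  91 107  72  38  48  56  58  63  92 105
  113 120  66  29  23  22  23]
 [ 86  60  56  51  34  27  48  96 109  72  32  18  17  21  22  27  48  67
  103 115  60  25  22  23  22]
 [
[... 600 characters left out ...]
22  23  21  24  22  22  22]
 [ 36  28  24  23  22  24  23  21  24  21  24  23  21  21  20  23  21  22
   22  24  23  21  21  23  23]
 [ 89  60  46  39  33  26  23  24  22  21  20  22  19  20  22  22  23  23
   24  22  22  21  22  23  24]
 [115 112 108  91  81  58  47  36  31  27  22  19  20  24  24  22  24  22
   22  23  22  20  23  25  22]
 [ 99 109 116 115 113 110 107  91  79  60  48  39  33  26  24  24  22  23
   21  22  23  24  22  23  24]]
(np.float64(331.8666666666667), np.float64(253.66666666666669)) 15 11 17 10 12 [ 0.49701378 -0.12766673  0.05      ] [ 0.50884543 -0.14305121  0.038     ]
[ 0.43840455 -0.42629831  0.1878359 ] [-0.19910392  0.55916802 -0.49307952] 0.007012417872344672
```

Request:
jog_arm(
  rows=[
    [1,0.85,3.6,0,0.12],
    [1,0.85,3.6,0,0.12],
    [1,0.85,3.6,0,0.12],
    [1,0.85,3.6,0,0.12],
    [1,0.85,3.6,0,0.12],
    [1,0.85,3.6,0,0.12],
    [1,0.85,3.6,0,0.12],
    [1,0.85,3.6,0,0.12],
  ],
)

```text
time_s: 6.2
ee_pos: [0.506, -0.1366, 0.1866]
tcp_rot: [-0.0, 0.864, 0.503, 0.0]
wrist_force: [1.7, -0.1, -0.4]
gripper_width: 0.007
grip_force: 58.7
```

Request:
jog_arm(
  rows=[
    [1,0,0,0,0.12],
    [1,0,0,0,0.12],
    [1,0,0,0,0.12],
    [1,0,0,0,0.12],
    [1,0,0,0,0.12],
    [1,0,0,0,0.12],
    [1,0,0,0,0.03],
    [1,0,0,0,0],
  ],
)

```text
time_s: 6.87
ee_pos: [0.5057, -0.1387, 0.1864]
tcp_rot: [-0.0, 0.623, 0.782, 0.0]
wrist_force: [-0.7, -0.5, -0.4]
gripper_width: 0.0072
grip_force: 58.7
```

Run:
```python
from h import *
S=load('scene0');print(ray(S,330.6,251.8,.05))
s=snap('scene','scene3'); o=observe();print(o['ee_pos'],o['tcp_rot'],o['q'])
a=s['img'][:,:,::-1]
cv2.imwrite('pics/c5.png',cv2.resize(a[170:290,270:390],(600,600),interpolation=cv2.INTER_CUBIC))
e=o['ee_pos']
for dz in(0,-.0743): print((proj(s,e+[0,0,dz])-[270,170])*5+2)
```

```text
[ 0.50542551 -0.13300504  0.05      ]
[ 0.50578188 -0.1387426   0.18635818] [-1.66406489e-04  6.23827902e-01  7.81561716e-01  7.37993370e-05] [ 0.4026717   0.7085768  -0.36018446  1.7239994   0.33516207  0.77038153
  0.10269317]
[313.3544493  175.93733628]
[312.09562228 304.56433586]
```

View pics/c5.png

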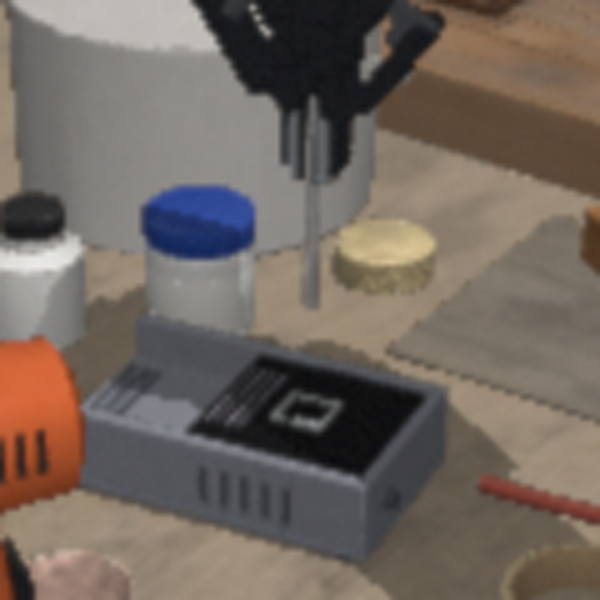

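Request:
jog_arm(
  rows=[
    [1,0,0.45,0,0],
    [1,0,0,-1.5,0],
    [1,0,0,-1.5,0],
    [1,0,0,-1.5,0],
    [1,0,0,-1.2,0],
    [1,0,0,-0.7,0],
    [1,0,0,-0.6,0],
    [1,0,0,0,0],
  ],
)

```text
time_s: 7.58
ee_pos: [0.5056, -0.134, 0.1157]
tcp_rot: [-0.0, 0.623, 0.782, -0.0]
wrist_force: [-0.8, 0.1, -0.8]
gripper_width: 0.0072
grip_force: 58.7
```

Request:
jog_arm(
  rows=[
    [1,0,0,-0.2,0],
    [1,0,0,-0.2,0],
    [1,0,0,-0.1,0],
    [1,0,0,0,0],
    [1,0,0,0,0],
    [1,0,0,0,0],
    [1,0,0,0,0],
    [1,0,0,0,0],
  ],
)

```text
time_s: 8.25
ee_pos: [0.5059, -0.1344, 0.1114]
tcp_rot: [0.0, 0.623, 0.783, -0.0]
wrist_force: [0.2, -0.8, -0.3]
gripper_width: 0.0072
grip_force: 58.7
```

Request:
jog_arm(
  rows=[
    [1,0,0,-0.2,0],
    [1,0,0,-0.2,0],
    [1,0,0,-0.1,0],
    [1,0,0,0,0],
    [1,0,0,0,0],
    [1,0,0,0,0],
    [1,0,0,0,0],
    [1,0,0,0,0],
  ],
)

```text
time_s: 8.92
ee_pos: [0.5059, -0.1343, 0.1063]
tcp_rot: [0.0, 0.622, 0.783, 0.0]
wrist_force: [1.1, -0.2, 3.5]
gripper_width: 0.0073
grip_force: 58.9
```

Request:
jog_arm(
  rows=[
    [1,0,0,-0.15,0],
    [1,0,0,-0.1,0],
    [1,0,0,0,0],
    [1,0,0,0,0],
    [1,0,0,0,0],
    [1,0,0,0,0],
    [1,0,0,0,0],
    [1,0,0,0,0],
  ],
)

```text
time_s: 9.58
ee_pos: [0.5059, -0.1344, 0.1038]
tcp_rot: [0.0, 0.622, 0.783, -0.0]
wrist_force: [1.8, -0.9, 3.1]
gripper_width: 0.0067
grip_force: 59.0
```

Request:
jog_arm(
  rows=[
    [1,0.29,0.07,0,0],
    [1,0.29,0.07,0,0],
    [1,0.29,0.07,0,0],
    [1,0.29,0.07,0,0],
    [1,0.29,0.07,0,0],
    [1,0.29,0.07,0,0],
    [1,0,0,0,0],
    [1,0,0,0,0],
  ],
)

```text
time_s: 10.25
ee_pos: [0.5237, -0.13, 0.1038]
tcp_rot: [0.0, 0.622, 0.783, 0.0]
wrist_force: [1.3, -0.2, 4.2]
gripper_width: 0.0067
grip_force: 59.1
```

Request:
jog_arm(
  rows=[
    [1,0.39,0.09,0,0],
    [1,0.39,0.09,0,0],
    [1,0.39,0.09,0,0],
    [1,0.39,0.09,0,0],
    [1,0.39,0.09,0,0],
    [1,0.39,0.09,0,0],
    [1,0,0,0,0],
    [1,0,0,0,0],
  ],
)

```text
time_s: 10.92
ee_pos: [0.5472, -0.1246, 0.1038]
tcp_rot: [0.0, 0.622, 0.783, 0.0]
wrist_force: [0.6, -0.7, 4.0]
gripper_width: 0.007
grip_force: 59.1
```

Run:
```python
from h import *
s=snap('scene','scene4'); o=observe();print(o['ee_pos'],o['wrist_force'])
a=s['img'][:,:,::-1]
cv2.imwrite('pics/c6.png',cv2.resize(a[190:290,270:390],(720,600),interpolation=cv2.INTER_CUBIC))
e=o['ee_pos']
for dz in(0,-.0743): print((proj(s,e+[0,0,dz])-[270,190])*6+2)
```

```text
[ 0.54708106 -0.12462806  0.10388613] [ 2.73333949 -0.63110253  3.45425168]
[279.99308354 244.98443561]
[281.21863923 388.76507739]
```

View pics/c6.png

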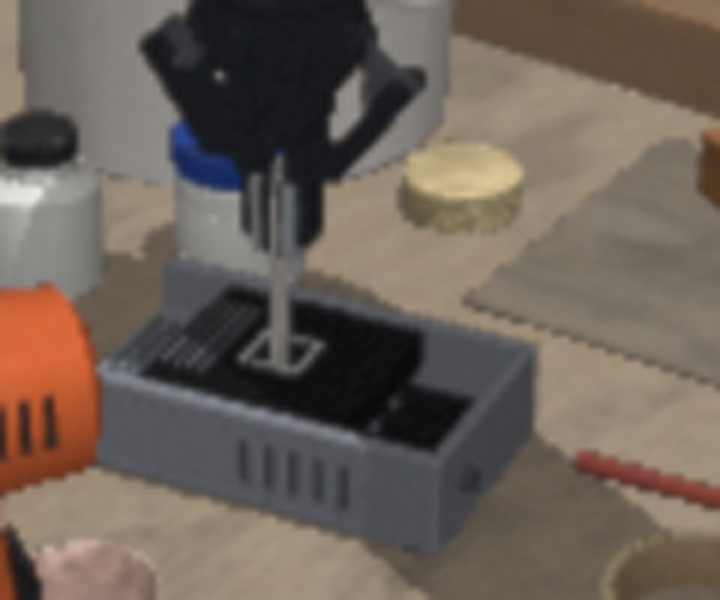

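The cover is sliding with the punch in its hole at about (280,360) in the crop, so I push on to the stop.

Request:
jog_arm(
  rows=[
    [1,0.29,0.07,0,0],
    [1,0.29,0.07,0,0],
    [1,0.29,0.07,0,0],
    [1,0.29,0.07,0,0],
    [1,0.29,0.07,0,0],
    [1,0.29,0.07,0,0],
    [1,0,0,0,0],
    [1,0,0,0,0],
  ],
)

```text
time_s: 11.63
ee_pos: [0.5643, -0.1203, 0.1038]
tcp_rot: [0.0, 0.622, 0.783, 0.0]
wrist_force: [0.5, -0.7, 4.1]
gripper_width: 0.0069
grip_force: 59.1
```

Request:
jog_arm(
  rows=[
    [1,0.2,0.05,0,0],
    [1,0.2,0.05,0,0],
    [1,0,0,0,0],
    [1,0,0,0,0],
    [1,-0.1,0,0.5,0],
    [1,0,0,1,0],
    [1,0,0,2,0],
    [1,0,0,3,0],
  ],
)

```text
time_s: 12.3
ee_pos: [0.5663, -0.1192, 0.1687]
tcp_rot: [-0.001, 0.622, 0.783, -0.001]
wrist_force: [0.6, -1.3, 0.0]
gripper_width: 0.0069
grip_force: 58.9
```

Request:
jog_arm(
  rows=[
    [1,0,0,2.5,0],
    [1,0,0,0,0],
    [1,0,0,0,0],
    [1,0,0,0,0],
    [1,0,0,0,0],
    [1,0,0,0,0],
    [1,0,0,0,0],
    [1,0,0,0,0],
  ],
)

```text
time_s: 12.97
ee_pos: [0.5669, -0.1195, 0.1934]
tcp_rot: [-0.0, 0.622, 0.783, -0.0]
wrist_force: [1.1, 0.0, -0.5]
gripper_width: 0.0071
grip_force: 58.8
```

Run:
```python
from h import *
s=snap('scene','scene5');t=snap('top','top5'); o=observe();print(o['ee_pos'],o['gripper_width'])
a=s['img'][:,:,::-1]; b=t['img'][:,:,::-1]
A=cv2.resize(a[150:300,220:380],(400,375),interpolation=cv2.INTER_CUBIC);B=cv2.resize(b[160:310,200:360],(400,375),interpolation=cv2.INTER_CUBIC)
cv2.imwrite('pics/c7.png',np.hstack([A,B]))
e=o['ee_pos']
for dz in(0,-.0743): print((proj(s,e+[0,0,dz])-[220,150])*2.5+.7)
```

```text
[ 0.56697789 -0.11949549  0.19358122] 0.0074548809492493255
[222.67356997 121.3057536 ]
[223.74194492 185.28337108]
```

View pics/c7.png

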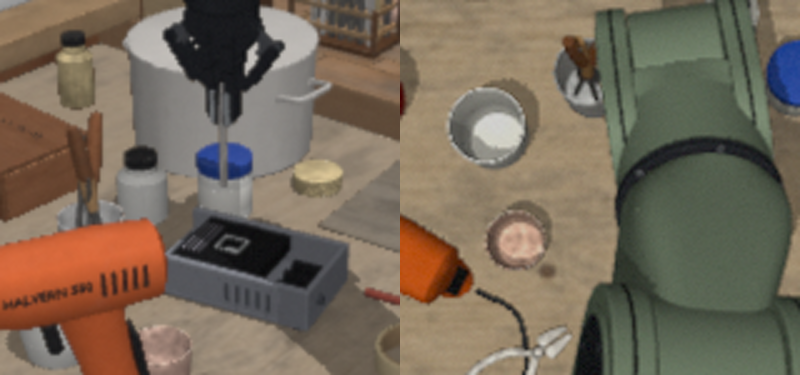

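Run:
```python
from h import *
T=load('top5');s=load('scene5')
h=ray(s,313.2,247.2,.05);print('hole',h,np.linalg.norm(h[:2]-[.505,-.134]))
for n,u,v,z in(('drill rear',228,275,.15),('drill rear',228,275,.2),('drill mid',180,250,.18),('tin',276,192,.085),('tips',270,178,.15),('tips2',270,178,.2)): print(n,z,ray(T,u,v,z))
u,v=(487/2.5-160+200,127/2.5+160); print('mug',u,v,ray(T,u-.3,v-.3,.085), 'floor',ray(T,(497/2.5-160+200),(133/2.5+160),.003))
print('tips from scene', [ray(s,77/2.5+220,118/2.5+150,z) for z in(.15,.18)],[ray(s,95/2.5+220,115/2.5+150,z) for z in(.15,.18,.2)],'drill top S',[ray(s,160/2.5+220,225/2.5+150,z) for z in (.15,.2)])
```

```text
hole [ 0.5566847  -0.12237195  0.05      ] 0.05297659726947337
drill rear 0.15 [0.44247558 0.08640439 0.15      ]
drill rear 0.2 [0.43905323 0.07807126 0.2       ]
drill mid 0.18 [0.50107573 0.19535357 0.18      ]
tin 0.085 [ 0.66031592 -0.02477288  0.085     ]
tips 0.15 [ 0.68106486 -0.01501509  0.15      ]
tips2 0.2 [ 0.6683884  -0.01941449  0.2       ]
mug 234.8 210.8 [0.61285192 0.08201894 0.085     ] floor [0.62090381 0.08300223 0.003     ]
tips from scene [array([ 0.7569695 , -0.09403922,  0.15      ]), array([ 0.70892025, -0.0507061 ,  0.18      ])] [array([ 0.74700006, -0.11209527,  0.15      ]), array([ 0.69946436, -0.06783203,  0.18      ]), array([ 0.6677739 , -0.03832321,  0.2       ])] drill top S [array([0.5242447 , 0.02274133, 0.15      ]), array([0.46414321, 0.084937  , 0.2       ])]
```

Request:
jog_arm(
  rows=[
    [1,-0.4,2.5,1,0],
    [1,-0.4,3.5,1,0],
    [1,-0.4,3.5,0.7,0],
    [1,-0.4,3.5,0,0],
    [1,0,3.5,0,0],
    [1,0.2,3.6,0,0],
    [1,3,0,0,0],
    [1,3,0,0,0],
  ],
)

```text
time_s: 13.73
ee_pos: [0.6133, 0.084, 0.2215]
tcp_rot: [-0.0, 0.621, 0.784, 0.0]
wrist_force: [1.6, -0.6, -0.8]
gripper_width: 0.0074
grip_force: 58.8
```

Request:
jog_arm(
  rows=[
    [1,0,0,0,0],
    [1,0,0,0,0],
    [1,0,0,0,0],
    [1,0,0,0,0],
    [1,0,0,0,0],
    [1,0,0,0,0],
    [1,0,0,0,0],
    [1,0,0,0,0],
  ],
)

```text
time_s: 14.4
ee_pos: [0.6129, 0.0814, 0.2209]
tcp_rot: [0.0, 0.622, 0.783, -0.0]
wrist_force: [0.9, -0.1, -1.2]
gripper_width: 0.0071
grip_force: 58.8
```

Request:
jog_arm(
  rows=[
    [1,0,0,-2,0],
    [1,0,0,-2,0],
    [1,0,0,-2,0],
    [1,0,0,-2,0],
    [1,0,0,-2,0],
    [1,0,0,-1.7,0],
    [1,0,0,-1,0],
    [1,0,0,-0.5,0],
  ],
)

```text
time_s: 15.07
ee_pos: [0.6126, 0.0814, 0.0876]
tcp_rot: [-0.001, 0.622, 0.783, -0.001]
wrist_force: [-0.5, 0.5, -0.2]
gripper_width: 0.007
grip_force: 58.8
```

Request:
jog_arm(
  rows=[
    [1,0,0,0,0],
    [1,0,0,0,0],
    [0.8,0,0,0,0],
    [0.6,0,0,0,0],
    [0.5,0,0,0,0],
    [0.5,0,0,0,0],
    [0.5,0,0,0,0],
    [0.5,0,0,0,0],
  ],
)

```text
time_s: 15.73
ee_pos: [0.6131, 0.0815, 0.0889]
tcp_rot: [0.0, 0.622, 0.783, 0.0]
wrist_force: [0.2, -0.3, -0.4]
gripper_width: 0.0212
grip_force: 0.0
```

Request:
jog_arm(
  rows=[
    [0.5,0,0,1,0],
    [0.5,0,0,1,0],
    [0.5,0,0,1.5,0],
    [0.5,0,0,2,0],
    [0.5,0,0,3,0],
    [0.5,0,0,3,0],
    [0.5,0,0,3,0],
    [0.5,0,0,0,0],
  ],
)

```text
time_s: 16.4
ee_pos: [0.6146, 0.082, 0.2404]
tcp_rot: [0.003, 0.623, 0.783, 0.003]
wrist_force: [0.0, 0.9, 0.7]
gripper_width: 0.0214
grip_force: 0.0
```

Run:
```python
from h import *
s=snap('scene','scene6');t=snap('top','top6'); o=observe();print(o['ee_pos'],o['gripper_width'],o['grip_force'],o['wrist_force'])
a=s['img'][:,:,::-1]; b=t['img'][:,:,::-1]
A=cv2.resize(a[170:320,180:340],(400,375),interpolation=cv2.INTER_CUBIC);B=cv2.resize(b[160:310,180:340],(400,375),interpolation=cv2.INTER_CUBIC)
cv2.imwrite('pics/c8.png',np.hstack([A,B]))
```

```text
[0.61325327 0.08155018 0.23543518] 0.021379081418467154 0.0 [ 0.43112449  0.40558865 -1.25791187]
```

View pics/c8.png

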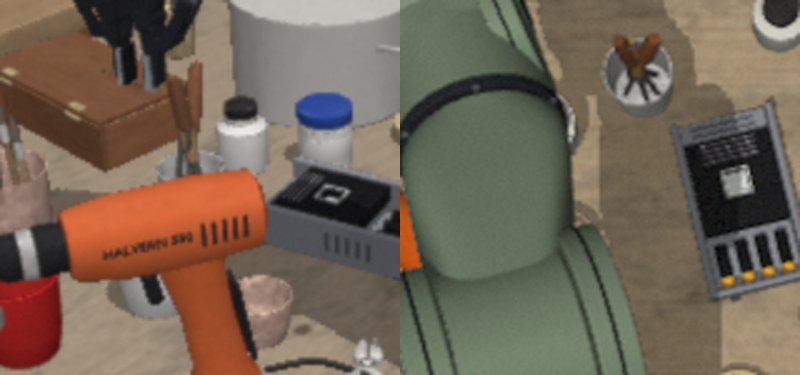

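The gripper is empty and the cover is open. I move the arm aside and check the mug numerically.

Request:
jog_arm(
  rows=[
    [0.5,-0.5,-3,1,0],
    [0.5,-0.5,-4,0,0],
    [0.5,-0.5,-4,0,0],
    [0.5,-0.5,-4,0,0],
    [0.5,-0.5,-4,0,0],
    [0.5,-0.5,-4,0,0],
    [0.5,0,-4,0,0],
    [0.5,0,0,0,0],
  ],
)

```text
time_s: 17.17
ee_pos: [0.5811, -0.1973, 0.2427]
tcp_rot: [0.0, 0.626, 0.78, -0.002]
wrist_force: [-1.3, -0.9, -0.9]
gripper_width: 0.0213
grip_force: 0.0
```

Request:
jog_arm(
  rows=[
    [0.5,0,0,0,0],
    [0.5,0,0,0,0],
    [0.5,0,0,0,0],
    [0.5,0,0,0,0],
    [0.5,0,0,0,0],
    [0.5,0,0,0,0],
    [0.5,0,0,0,0],
    [0.5,0,0,0,0],
  ],
)

```text
time_s: 17.83
ee_pos: [0.583, -0.1884, 0.2438]
tcp_rot: [-0.0, 0.622, 0.783, -0.0]
wrist_force: [-0.5, -0.1, -0.1]
gripper_width: 0.0214
grip_force: 0.0
```

Run:
```python
from h import *
a=load('top0')['img'];t=snap('top','top7');b=t['img']
A=a[188:232,212:262].astype(int).mean(2);B=b[188:232,212:262].astype(int).mean(2)
d=abs(A-B)>30
for r in d[::1]: print(''.join('#' if x else '.' for x in r))
print('rim/wall frame diff median',np.median(abs(A-B)))
```

```text
..................................................
..................................................
..................................................
..................................................
..................................................
..................................................
..................................................
..................................................
..................................................
..................................................
..................................................
..................................................
..................................................
..................................................
..................................................
..................................................
.............................#....................
.............................##...................
............................###...................
............................###...................
.....................#......###...................
....................###.....#
[... 474 characters left out ...]
......
..................................................
..................................................
..................................................
..................................................
..................................................
..................................................
..................................................
..................................................
..................................................
..................................................
..................................................
..................................................
..................................................
rim/wall frame diff median 3.0
```

```bash
python3 -c "
from plant import *
print(job_done())"
```

```text
the job is handed in; nothing more can be done
None
```

I handed the job in at about 18 s on the robot's clock: the cover is open about 53 mm and the mug is still standing where it was, with a rod-shaped change inside it where I released the punch; no verdict came back.

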